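Hang a shelf bracket in the slotted stand

TASK

Hang the wide shelf bracket on the stand at the empty upper pair of slots: put its two claws through the slots, lower it so that they hook behind the uprights, and, still holding it, press it down against the sprung pad until it sits fully home and the latch snaps over its beam, then let go. Leave the narrow bracket where it lies.

Things in the scene. Friction and masses are not known exactly. Their poses are not given: they have to be found in the camera images.
- stand: Fixed white bench stand, loading side towards the robot, turned up to 0.3 rad. Two slotted uprights (5 mm plates 46 wide, 228 tall), centres 80 mm apart along y. Origin on the bench, midway, below their front faces; x points back through the slots, away from the loader; z up. Lower slots hold a fixed shelf, board top at z = 64, reaching x = -120. Midway: sprung pad below (top z = 110), sliding latch above (z 171-180).
- upper_slots (a point): On the uprights' front faces, midway between the two empty upper slots, level with their lower edges (160 mm above the bench); axes as the stand's. Slots 28 wide, 62 tall. Claws pass through with the bracket's origin 26 to 10 mm below this point; push in until its beam meets the uprights (x -4 to 0), then lower: home is a firm stop 60 mm below it. The last 10 mm press the pad (6 to 20 N, still holding the arm); at home the latch snaps.
- wide_bracket: Wide steel bracket, 0.32 kg, lying upright as it will hang, claws away from the robot. Origin: middle of the rear face's bottom edge; x the way the claws point, z up. Rear beam 100 (y) x 10 x 70 tall; from its middle an arm 16 wide, 46 tall runs to x = -111, with a cross bar at its end. Pinch the arm across y near x = -60. Claws at y -40, +40: tongue z 60-70, finger turned down to z 28, x 11-23.
- narrow_bracket: Narrow steel bracket, a bystander: like the wide one, but its rear beam is 60 mm wide and its claws only 40 mm apart, so it does not fit the stand. 0.26 kg. Origin and axes as the wide one's.

How it is judged (in metres and radians):
At the end, for the whole second after the job is handed in: The wide bracket hangs in the upper slots fully home: its origin within 6 mm of the seated height (101 mm), within 9 mm of the uprights' faces and 15 mm of the middle, level and square to the stand within 12 degrees, and still (z of wide_bracket in the frame of stand between 0.095 and 0.107 m and x of wide_bracket in the frame of stand between -0.01 and 0.008 m and y of wide_bracket in the frame of stand between -0.015 and 0.015 m and angle between the x axis of wide_bracket and the x axis of stand, either way round below 0.21 rad and angle between wide_bracket's own z axis and vertical below 0.21 rad and linear speed of wide_bracket below 0.02 m/s); the robot touches nothing.
It fails at once if the narrow bracket is moved more than 20 mm (distance of narrow_bracket from where it was at the start of the episode above 0.02 m).
It also fails if it takes over 51 s, if anything falls off the work surface, if the arm or the gripper's body presses on something with over 40 N, if the wrist force passes 120 N, or if a joint passes its speed limit or range.

ROBOT

A 6-joint arm with a two-finger parallel gripper is mounted at the origin on the work surface. World frame = base frame: x ahead of the robot, y to its left, z up, the work surface at z = 0. Lengths are in mm, angles in rad, forces in N, time in s.
With the tool pointing down it reaches from about 225 to 725 mm from the base axis. Payload 3.1 kg.
Tool frame: the origin (TCP) lies on the centre line of the jaws, within the pads' length; the fingertips stand 22 mm ahead of it and the grasp point (between the pads) lies 3 mm ahead of it (r.nose_length is the distance from the TCP to the fingertips, in mm); z points along the fingers, y is the direction in which the jaws open and shut (so a half turn about z gives the same grasp; the last joint's range is limited). The gripper opens to 85 mm and grips with 20 to 120 N. Pads are 22 mm wide; open, the fingers measure 114 mm over their backs; the gripper's body (76 mm by 85 mm) begins 54 mm behind the grasp point. The pads swing forward as they close: fully open they stand 13 mm farther back than shut.
Start: joints at [-1.313, 0.048, 0.099, 1.622, 0, 1.443], TCP at [197.542, -486.41, 253.312] pointing down, gripper open.
Joint ranges: [-2.91, 2.91], [-0.99, 1.94], [-1.21, 1.42], [-2.12, 2.29], [-1.49, 1.47], [-3.14, 3.14]. Speed limits (rad/s): [2.79, 2.79, 3.14, 3.14, 3.14, 3.14].

INTERFACE

Orientations are given as a rotation vector (axis times angle).
In Python, from rig import status, vision, order, r gives the robot as it stands. The module is installed in compiled form; this text tells all that it offers.
- The arm moves only by the shell command python3 -m inch 'ROWS' [OPENING] [FORCE]. ROWS is JSON, a list that holds one entry, the list of rows, each a list of 6 numbers: the shift along the tool's x, y, z in mm, then the turn, a rotation vector about the tool's x, y, z in rad. A call has 1 to 8 rows; each row shifts and turns the commanded pose from where the row before left it, along the tool's axes as they then stand; what a row does not reach is not made up. A row lasts 1/8 s, in which the tool goes at most 62.5 mm and 10.7 degrees, less where a joint would pass 70% of its speed; a pose out of reach is approached as far as the arm can. A call with a gripper value outside its range is refused whole. OPENING is the closure in counts, from 0 (fully open) to 255 (shut), set as the call begins (- or left out, the last holds). The fingers move at their own pace and stop on an object; FORCE is the grip in N (left out, the last holds). Time passes only in rows, so rows that do not move let the fingers close. It gives the time, the measured TCP pose, the force and the opening at its end, in the units of the state.
- status.sense(): the state, without advancing time (a new reading comes with each control period).
- vision.grab_frame(name): name is "scene" or "top" or "wrist"; returns the picture (420x560x3 uint8, red, green, blue); there is no depth.
- vision.camera_model(name): a dict with "K" (3x3 intrinsics, pixels), "R" (3x3) and "t" (3): a world point X has camera coordinates R X + t; the wrist camera has in their place "T_tool_cam" (4x4, takes a point from camera to tool coordinates, whose origin is the TCP and whose axes are the flange's). Camera axes: x right, y down, z forward; pixel columns grow to the right and rows downward; lengths in mm; the calibration is good to about 2 mm. A picture is of the moment at which its call begins: read the wrist's pose just before it. camera_model takes no time and is no camera call.
- order.job_done(): hands the job in, once; it reports no verdict.
The state is a dict: "clock": time; "joint_positions": joint angles; "qd": joint speeds; "joint_efforts": joint torques, N m; "eef_pos": TCP position; "tool_rot": TCP orientation; "ft_force": force on the tool from outside, world axes, zero at the start; "wrist_torque": the same for the moment, N m; "gripper_width": opening from 0.0 (shut) to 1.0 (fully open).
Only numpy, scipy, OpenCV 4.12 (cv2) and the standard library are available. Lean on these libraries where they do the work, as an engineer would, in place of code of your own. Each camera call takes 0.05 s, during which the arm holds its last target. There are 200 camera calls.

## Working session

There is one attempt and no reset: what is moved stays moved. The work goes in short steps, Python scripts to look and compute and a shell command to move; the robot and the scene stay as the last step left them, time stands still between calls to the robot, and variables do not carry over. Pictures are saved under pics/ and viewed, on a budget of 10 in all, crops included, one or two more only if the job needs it, and the job is handed in when it is done.

```bash
mkdir -p pics; python3 - <<'E'
from rig import status,vision
import cv2,numpy as np
s=status.sense();print({k:np.round(v,3) for k,v in s.items()})
for n in("scene","top"):
    f=vision.grab_frame(n);cv2.imwrite(f"pics/{n}0.png",cv2.resize(f[:,:,::-1],(800,600),interpolation=cv2.INTER_CUBIC))
    np.save(f"pics/{n}0.npy",f)
for n in("scene","top","wrist"):print(n,{k:np.round(v,3).tolist() for k,v in vision.camera_model(n).items()})
E
```

```text
{'clock': np.float64(0.0), 'joint_positions': array([-1.313,  0.049,  0.098,  1.622,  0.   ,  1.443]), 'qd': array([ 0.001,  0.   ,  0.001, -0.   , -0.001,  0.   ]), 'joint_efforts': array([-1.0000e-03, -3.3878e+01,  3.2001e+01,  2.0000e-02, -0.0000e+00,
       -0.0000e+00]), 'eef_pos': array([ 197.41 , -485.869,  252.121]), 'tool_rot': array([-3.081, -0.602,  0.   ]), 'ft_force': array([-0.213,  0.784,  0.76 ]), 'wrist_torque': array([-0.013, -0.017, -0.017]), 'gripper_width': np.float64(0.998)}
scene {'K': [[379.092, 0.0, 275.924], [0.0, 379.092, 205.914], [0.0, 0.0, 1.0]], 'R': [[-0.763, 0.647, -0.007], [0.572, 0.669, -0.475], [-0.302, -0.366, -0.88]], 't': [436.191, -262.277, 1035.5]}
top {'K': [[493.953, 0.0, 276.823], [0.0, 493.953, 211.782], [0.0, 0.0, 1.0]], 'R': [[-0.012, -1.0, -0.017], [-0.985, 0.015, -0.172], [0.172, 0.014, -0.985]], 't': [29.012, 580.024, 1127.966]}
wrist {'K': [[355.272, 0.0, 275.793], [0.0, 355.272, 206.777], [0.0, 0.0, 1.0]], 'T_tool_cam': [[0.0, -0.965, -0.261, 65.498], [1.0, -0.0, 0.001, 0.055], [-0.001, -0.261, 0.965, -120.441], [0.0, 0.0, 0.0, 1.0]]}
```

View pics/scene0.png

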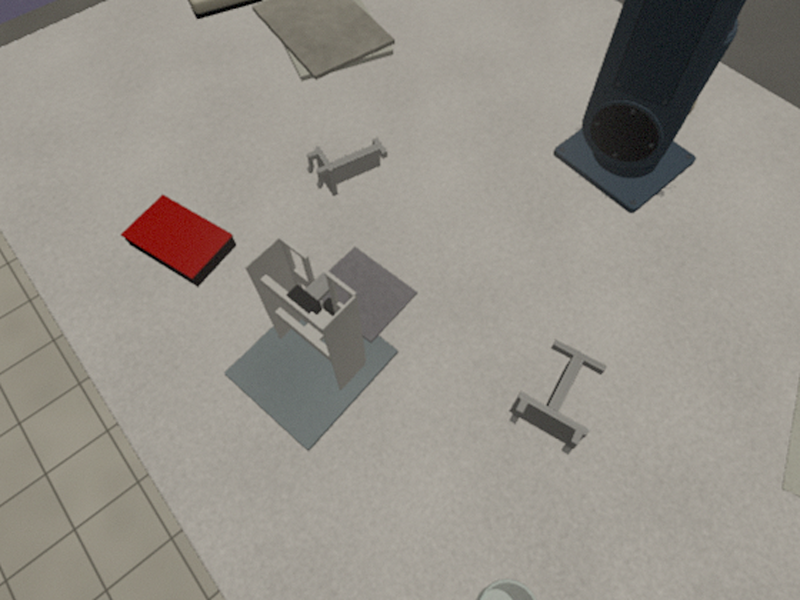

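View pics/top0.png

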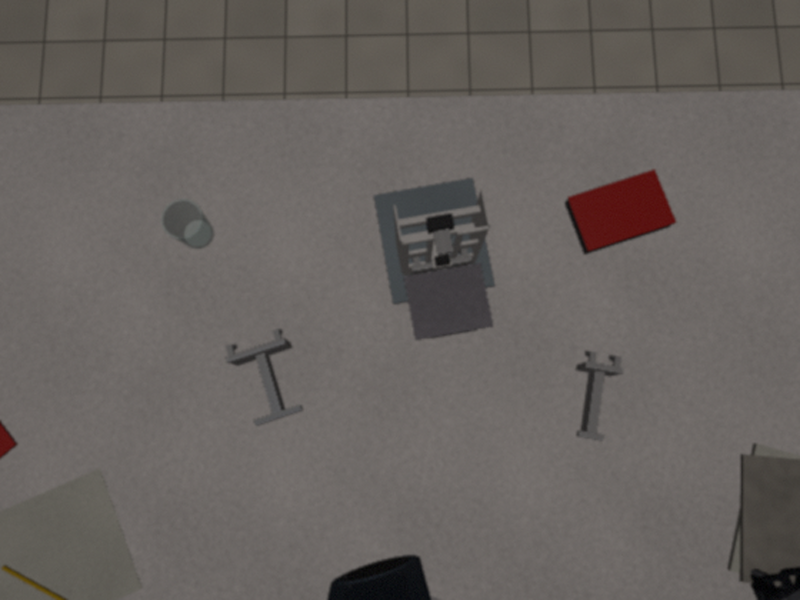

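```bash
cat > h.py <<'E'
import cv2,numpy as np
def panel(n,x,y,w=100,h=75,s=4):
    f=np.load(f"pics/{n}.npy")[y:y+h,x:x+w,::-1]
    g=cv2.resize(f,(w*s,h*s),interpolation=cv2.INTER_CUBIC)
    g=cv2.convertScaleAbs(g,alpha=1.5)
    for i in range(0,w,10):
        cv2.line(g,(i*s,0),(i*s,6 if (x+i)%50 else 14),(0,255,255),1)
        if i%20==0:cv2.putText(g,str(x+i),(i*s,24),0,.35,(0,255,255),1)
    for j in range(0,h,10):
        cv2.line(g,(0,j*s),(6,j*s),(0,255,0),1)
        if j%20==10:cv2.putText(g,str(y+j),(8,j*s+4),0,.35,(0,255,0),1)
    return g
E
python3 - <<'E'
from h import *
a=np.vstack([np.hstack([panel("top0",140,228),panel("top0",260,125)]),np.hstack([panel("scene0",345,235,100,85)[:300],panel("scene0",165,165,100,110,4)[:300]])])
cv2.imwrite("pics/m1.png",a)
E
```

```text
(no output)
```

View pics/m1.png

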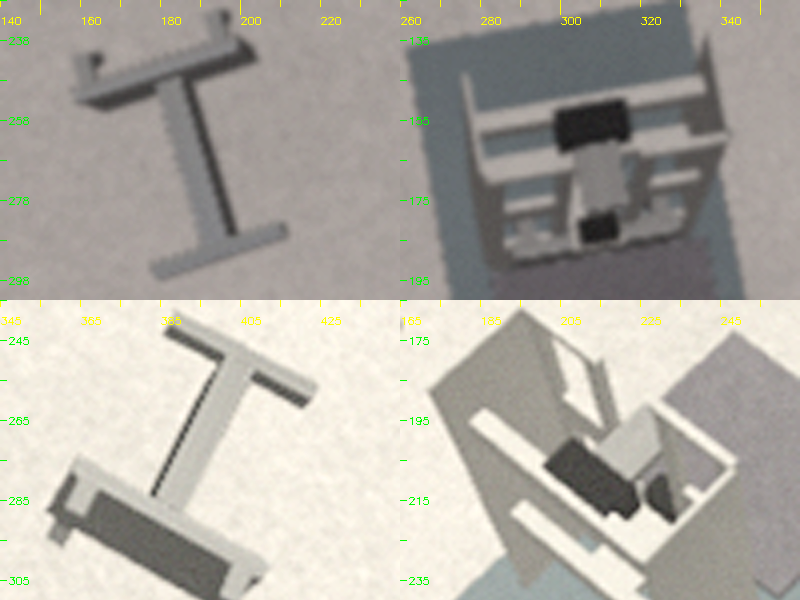

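```bash
cat >> h.py <<'E'
from rig import vision
from scipy.optimize import least_squares
C={n:vision.camera_model(n) for n in("scene","top")}
def proj(n,X):
    c=C[n];p=(np.atleast_2d(X)@np.array(c["R"]).T+np.array(c["t"]))@np.array(c["K"]).T
    return p[:,:2]/p[:,2:]
def W(p,X):
    c,s=np.cos(p[2]),np.sin(p[2]);z=p[3] if len(p)>3 else 0
    return np.atleast_2d(X)@np.array([[c,-s,0],[s,c,0],[0,0,1]]).T+[p[0],p[1],z]
def fit(obs,x0):
    f=lambda p:np.concatenate([(proj(n,W(p,X))[0]-u) for n,X,u in obs])
    r=least_squares(f,x0,loss="soft_l1",x_scale=[100,100,.3]);return r.x,f(r.x).reshape(-1,2)
E
python3 - <<'E'
from h import *
B=[("top",(-10,50,70),(159.2,252.7)),("top",(-10,-50,70),(200.7,240)),("top",(0,-50,70),(199.5,237.5)),("top",(23,40,70),(163.5,241.2)),("top",(23,-40,70),(195,230.5)),
("top",(-10,8,46),(180,250.5)),("scene",(-10,50,70),(412,302)),("scene",(-10,-50,70),(364.5,274.2))]
S=[("top",(0,63,228),(281,170.5)),("top",(0,-63,228),(342.5,159.25)),("scene",(0,-63,228),(195,167)),("scene",(0,63,228),(249,205))]
for o,x0 in((B,(420,200,.2)),(S,(600,-50,.1))):
    p,e=fit(o,x0);print(np.round(p,3).tolist());print(np.round(e,1).tolist())
    for n in("top","scene"):
        q,e=fit([i for i in o if i[0]==n],x0);print(n,np.round(q,3).tolist())
    if o is B:b=p
    else:s=p
np.save("b.npy",b);np.save("s.npy",s)
def box(x,y,z):
    import itertools
    v=np.array(list(itertools.product(x,y,z)));return [(v[i],v[j]) for i in range(8) for j in range(i) if (v[i]!=v[j]).sum()==1]
bb=box((-10,0),(-50,50),(0,70))+box((-111,-10),(-8,8),(0,46))+box((0,23),(-40,-40),(60,70))+box((0,23),(40,40),(60,70))
sb=[]
for y in(-40,40):sb+=box((0,5),(y-23,y+23),(0,228))+box((0,0),(y-14,y+14),(160,222))
sb+=box((-120,0),(-40,40),(64,64))
im=[]
for n,x,y in(("top0",140,228),("top0",260,125),("scene0",345,235),("scene0",165,165)):
    g=panel(n,x,y)
    for pp,ss,c in((b,bb,(0,0,255)),(s,sb,(255,0,0))):
        for a,d in ss:
            u=(proj(n[:-1],W(pp,np.array([a,d])))-[x,y]+.5)*4
            cv2.line(g,*[tuple(int(k) for k in w) for w in u],c,1,cv2.LINE_AA)
    im.append(g[:300])
cv2.imwrite("pics/m2.png",np.vstack([np.hstack(im[:2]),np.hstack(im[2:])]))
E
```

```text
[506.176, 249.103, 0.267]
[[0.1, 0.6], [0.2, 1.4], [0.4, -0.2], [-3.4, -2.7], [-1.7, -1.4], [-1.0, -1.2], [-0.4, -2.3], [0.3, -3.1]]
top [504.483, 247.567, 0.28]
scene [510.041, 252.993, 0.289]
[647.73, -54.152, 0.19]
[[0.5, -0.3], [-1.0, -1.3], [0.6, -0.8], [0.1, -0.2]]
top [645.964, -54.53, 0.17]
scene [648.812, -53.713, 0.203]
```

View pics/m2.png

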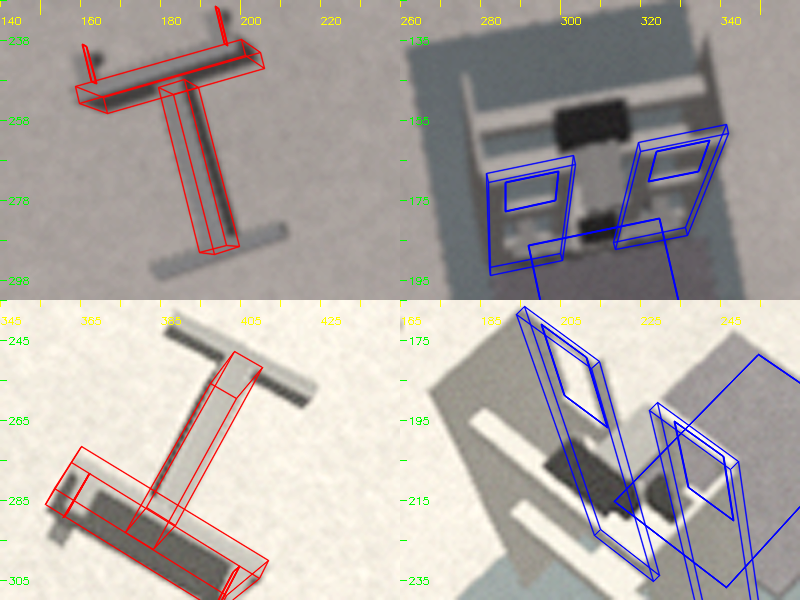

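The wide bracket is on the left in the top view: beam front corners near (159,253) and (201,240), pose about (505, 248, yaw 0.28). The stand is about (647, -54, yaw 0.18). The narrow bracket is on the right. I'll move above the bracket.

```bash
R="[0,0,0,0,0,-0.185]"; python3 -m inch '[[[0,0,0,0,0,-0.185],[0,0,0,0,0,-0.185],[0,0,0,0,0,-0.185],[0,0,0,0,0,-0.185],[0,0,0,0,0,-0.185],[0,0,0,0,0,-0.185],[0,0,0,0,0,-0.185],[0,0,0,0,0,-0.185]]]'
python3 -m inch '[[[0,0,0,0,0,-0.185],[0,0,0,0,0,-0.185],[0,0,0,0,0,-0.185],[0,0,0,0,0,-0.185],[0,0,0,0,0,-0.185],[0,0,0,0,0,-0.185],[0,0,0,0,0,-0.185],[0,0,0,0,0,-0.185]]]'
python3 -m inch '[[[0,0,0,0,0,-0.076],[-33,47,0,0,0,0],[-33,47,0,0,0,0],[-33,47,0,0,0,0],[-33,47,0,0,0,0],[-33,47,0,0,0,0],[-33,47,0,0,0,0],[-33,47,0,0,0,0]]]'
python3 -m inch '[[[-33,47,0,0,0,0],[-33,47,0,0,0,0],[-33,47,0,0,0,0],[-33,47,0,0,0,0],[-33,47,0,0,0,0],[-33,47,0,0,0,0],[0,0,0,0,0,0],[0,0,0,0,0,0]]]'
cat >> h.py <<'E'
from scipy.spatial.transform import Rotation as Ro
from rig import status
def look(name):
    s=status.sense();f=vision.grab_frame("wrist");np.save(f"pics/{name}.npy",f)
    T=np.eye(4);T[:3,:3]=Ro.from_rotvec(s["tool_rot"]).as_matrix();T[:3,3]=s["eef_pos"]
    M=np.linalg.inv(T@np.array(vision.camera_model("wrist")["T_tool_cam"]))
    np.savez(f"pics/{name}_cam.npz",K=vision.camera_model("wrist")["K"],R=M[:3,:3],t=M[:3,3])
    print(s["clock"],np.round(s["eef_pos"],1),np.round(Ro.from_rotvec(s["tool_rot"]).as_matrix(),3).tolist(),s["ft_force"].round(1),s["gripper_width"]);return f
def load(name):C[name]=dict(np.load(f"pics/{name}_cam.npz"))
E
python3 - <<'E'
from h import *
f=look("w1");cv2.imwrite("pics/w1.png",panel("w1",0,0,560,420,1)[:,:,:] if 0 else cv2.resize(f[:,:,::-1],(800,600),interpolation=cv2.INTER_CUBIC))
E
```

```text
clock: 1.1
eef_pos: [197.5, -486.1, 252.6]
tool_rot: [-1.862, -2.529, -0.001]
ft_force: [0.4, 1.0, 0.5]
gripper_width: 0.997
clock: 2.1
eef_pos: [197.4, -486.1, 252.6]
tool_rot: [0.33, -3.124, -0.002]
ft_force: [-0.1, 0.1, -0.7]
gripper_width: 0.999
clock: 3.1
eef_pos: [328.6, -104.6, 252.9]
tool_rot: [-0.437, 3.111, -0.0]
ft_force: [1.6, -0.3, 0.0]
gripper_width: 0.999
clock: 4.1
eef_pos: [440.3, 219.1, 252.6]
tool_rot: [0.44, -3.109, 0.001]
ft_force: [0.5, -0.6, -0.3]
gripper_width: 0.995
4.1 [440.3 219.1 252.6] [[-0.961, -0.277, -0.002], [-0.277, 0.961, -0.001], [0.002, -0.001, -1.0]] [ 0.5 -0.6 -0.3] 0.9947500234986071
```

View pics/w1.png

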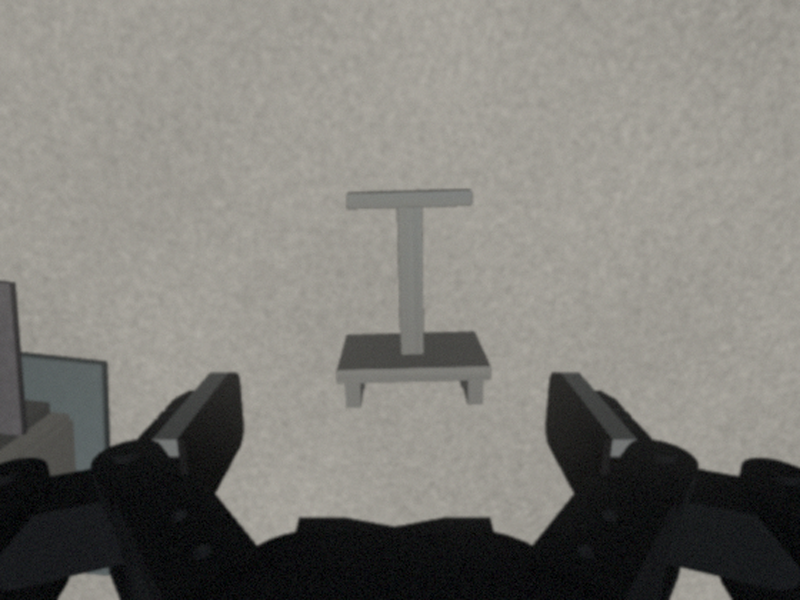

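The bracket's arm runs from about (410,207) to (412,354). The beam's front-top corners are at (337,371) and (489,367).

```bash
python3 - <<'E'
from h import *
load("w1");k=1/1.4286
P=[((-10,-50,0),(346,336)),((-10,50,0),(477,333)),((-10,-50,70),(337,371)),((-10,50,70),(489,367)),((0,-50,70),(337,381)),((0,50,70),(490,377)),((23,-40,70),(354,406)),((23,40,70),(476,403)),((-10,-8,46),(400,355)),((-10,8,46),(424,354))]
p,e=fit([("w1",a,(u[0]*k-.3,u[1]*k-.3)) for a,u in P],(505,248,.28));print(p.round(3),e.round(1).tolist())
np.save("b.npy",p)
s=status.sense();g=W(p,[-60,0,0])[0];R=Ro.from_rotvec(s["tool_rot"]).as_matrix();print(g,R.T@(g-s["eef_pos"]))
print(np.arctan2(-R[1,0],-R[0,0]))
E
```

```text
[5.07152e+02 2.50900e+02 3.14000e-01] [[0.0, -1.5], [-1.5, -2.2], [-0.8, -0.7], [1.6, -1.2], [-0.1, 2.3], [0.7, 1.9], [0.1, 6.9], [-0.5, 6.5], [0.5, -0.6], [-0.1, -0.4]]
[450.08542308 232.37003861   0.        ] [-13.35137394  10.66191536 253.07956665]
0.27965075921387644
```

```bash
python3 - <<'E'
from h import *
load("w1");k=1/1.4286
P=[((-10,-50,0),(346,336)),((-10,50,0),(477,333)),((-10,-50,70),(337,371)),((-10,50,70),(489,367)),((0,-50,70),(337,381)),((0,50,70),(490,377)),((-10,-8,46),(400,355)),((-10,8,46),(424,354)),((-111,-8,46),(397,200)),((-111,8,46),(423,199))]
p,e=fit([("w1",a,(u[0]*k-.3,u[1]*k-.3)) for a,u in P],(505,248,.28));print(p.round(3),e.round(1).tolist())
np.save("b.npy",p)
s=status.sense();g=W(p,[-60,0,0])[0];R=Ro.from_rotvec(s["tool_rot"]).as_matrix();print(g,R.T@(g-s["eef_pos"]))
E
```

```text
[5.07083e+02 2.50765e+02 3.05000e-01] [[0.0, -2.0], [-1.5, -1.9], [-0.8, -1.3], [1.6, -0.8], [-0.3, 1.7], [0.6, 2.2], [0.4, -0.7], [-0.1, -0.4], [0.3, 4.0], [-0.3, 4.2]]
[449.84813623 232.75896185   0.        ] [-13.23065589  11.10122559 253.07948239]
```

```bash
python3 -m inch '[[[-15,11,0,0,0,-0.022],[0,0,55,0,0,0],[0,0,55,0,0,0],[0,0,55,0,0,0],[0,0,35,0,0,0],[0,0,18,0,0,0],[0,0,0,0,0,0],[0,0,0,0,0,0]]]' 0 120
python3 -m inch '[[[0,0,0,0,0,0],[0,0,0,0,0,0],[0,0,0,0,0,0],[0,0,0,0,0,0],[0,0,0,0,0,0],[0,0,0,0,0,0],[0,0,0,0,0,0]]]' 255 120
```

```text
clock: 5.15
eef_pos: [453.9, 234.3, 37.5]
tool_rot: [-0.471, 3.102, 0.001]
ft_force: [-0.5, 0.5, 0.1]
gripper_width: 1.0
clock: 6.02
eef_pos: [452.5, 234.2, 35.8]
tool_rot: [-0.473, 3.105, -0.0]
ft_force: [-0.8, -0.0, 4.6]
gripper_width: 0.169
```

```bash
python3 -m inch '[[[0,0,-20,0,0,0],[0,0,-50,0,0,0],[0,0,-50,0,0,0],[0,0,-22,0,0,0.117],[4,-53,0,0,0,0],[4,-53,0,0,0,0],[4,-53,0,0,0,0],[4,-53,0,0,0,0]]]'
python3 -m inch '[[[4,-53,0,0,0,0],[2,-53,0,0,0,0],[0,0,0,0,0,0],[0,0,0,0,0,0]]]'
python3 - <<'E'
from h import *
f=look("w2")
t=vision.grab_frame("top");np.save("pics/top1.npy",t)
t=vision.grab_frame("scene");np.save("pics/scene1.npy",t)
cv2.imwrite("pics/w2.png",cv2.resize(cv2.convertScaleAbs(f[:,:,::-1],alpha=1.5),(800,600),interpolation=cv2.INTER_CUBIC))
E
```

```text
clock: 7.02
eef_pos: [474.5, 21.5, 175.4]
tool_rot: [0.291, -3.125, -0.002]
ft_force: [0.8, 0.6, -4.1]
gripper_width: 0.171
clock: 7.52
eef_pos: [488.2, -82.1, 175.7]
tool_rot: [0.289, -3.125, -0.003]
ft_force: [-0.4, 0.3, -3.6]
gripper_width: 0.164
7.525 [488.2 -82.1 175.7] [[-0.983, -0.183, -0.003], [-0.183, 0.983, 0.002], [0.003, 0.002, -1.0]] [-0.4  0.3 -3.6] 0.1644391169726849
```

View pics/w2.png

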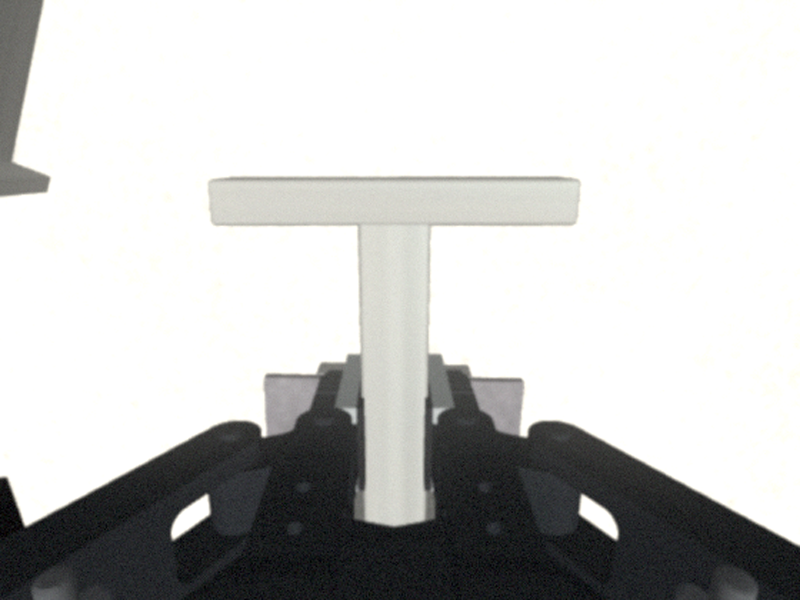

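The shelf's front edge, (265,375) to (523,379), is centred on the held arm at column 394, so y is aligned. Its slope means the stand yaw is about 0.168, so the tool needs a +0.016 turn.

```bash
python3 -m inch '[[[-20,0,0,0,0,0.016],[-30,0,-2,0,0,0],[-10,0,0,0,0,0],[0,0,0,0,0,0],[0,0,0,0,0,0]]]'
python3 - <<'E'
from h import *
look("w3")
for n in("top","scene"):np.save(f"pics/{n}2.npy",vision.grab_frame(n))
cv2.imwrite("pics/m3.png",np.hstack([panel("top2",258,140,100,150),panel("scene2",180,150,100,150)]))
E
```

```text
clock: 8.3
eef_pos: [547.3, -71.7, 179.1]
tool_rot: [0.266, -3.129, -0.0]
ft_force: [1.0, 0.8, -2.8]
gripper_width: 0.172
8.3 [547.3 -71.7 179.1] [[-0.986, -0.169, -0.001], [-0.169, 0.986, 0.0], [0.001, 0.0, -1.0]] [ 1.   0.8 -2.8] 0.17244944769368667
```

View pics/m3.png

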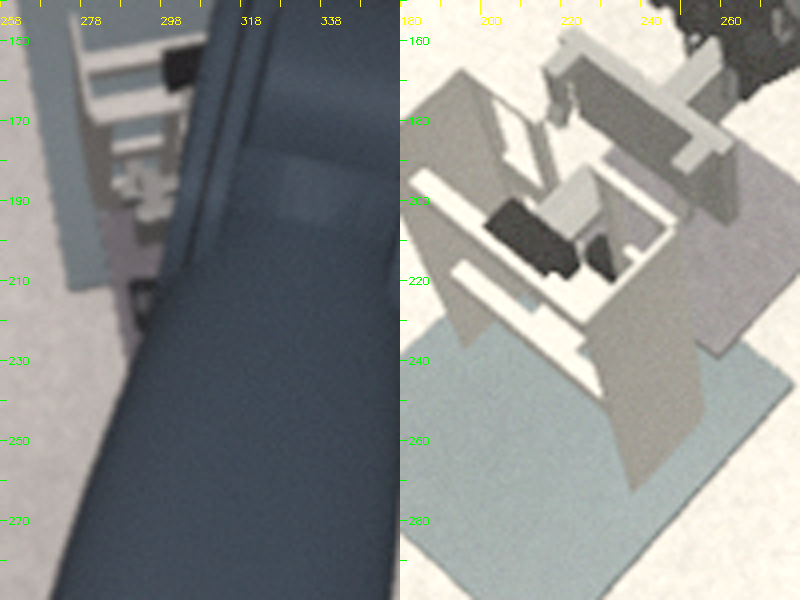

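```bash
python3 -m inch '[[[-10,0,0,0,0,0],[-10,0,0,0,0,0],[0,0,0,0,0,0],[0,0,0,0,0,0]]]'
python3 -m inch '[[[-5,0,0,0,0,0],[-5,0,0,0,0,0],[-3,0,0,0,0,0],[0,0,0,0,0,0]]]'
```

```text
clock: 8.95
eef_pos: [567.9, -68.7, 179.1]
tool_rot: [0.266, -3.13, -0.0]
ft_force: [0.6, -0.4, -3.3]
gripper_width: 0.172
clock: 9.45
eef_pos: [580.9, -66.6, 179.3]
tool_rot: [0.266, -3.13, 0.0]
ft_force: [-1.1, 0.1, -2.5]
gripper_width: 0.165
```

```bash
python3 -m inch '[[[-3,0,0,0,0,0],[-3,0,0,0,0,0],[0,0,0,0,0,0],[0,0,0,0,0,0]]]'
python3 -m inch '[[[-2,0,0,0,0,0],[-2,0,0,0,0,0],[0,0,0,0,0,0],[0,0,0,0,0,0]]]'
python3 -m inch '[[[-2,0,0,0,0,0],[-2,0,0,0,0,0],[0,0,0,0,0,0],[0,0,0,0,0,0]]]'
```

```text
clock: 9.95
eef_pos: [586.6, -65.6, 179.3]
tool_rot: [0.265, -3.13, 0.0]
ft_force: [-1.5, -1.3, -2.6]
gripper_width: 0.166
clock: 10.45
eef_pos: [588.2, -65.1, 179.1]
tool_rot: [0.264, -3.125, 0.0]
ft_force: [-8.5, -0.9, 0.5]
gripper_width: 0.169
clock: 10.95
eef_pos: [588.3, -65.0, 178.8]
tool_rot: [0.261, -3.116, 0.001]
ft_force: [-17.7, -2.5, 3.5]
gripper_width: 0.169
```

```bash
python3 -m inch '[[[4.5,0,0,0,0,0],[0,0,8,0,0,0],[0,0,8,0,0,0],[0,0,8,0,0,0],[0,0,0,0,0,0],[0,0,0,0,0,0]]]'
python3 - <<'E'
from h import *
look("w4");np.save("pics/scene4.npy",vision.grab_frame("scene"))
cv2.imwrite("pics/m4.png",panel("scene4",165,150,130,120,5))
E
```

```text
clock: 11.7
eef_pos: [588.1, -65.1, 153.6]
tool_rot: [0.264, -3.125, -0.001]
ft_force: [-5.2, -0.9, -3.5]
gripper_width: 0.168
11.7 [588.1 -65.1 153.6] [[-0.986, -0.168, -0.006], [-0.168, 0.986, -0.0], [0.005, 0.001, -1.0]] [-5.2 -0.9 -3.5] 0.16838929023807633
```

View pics/m4.png

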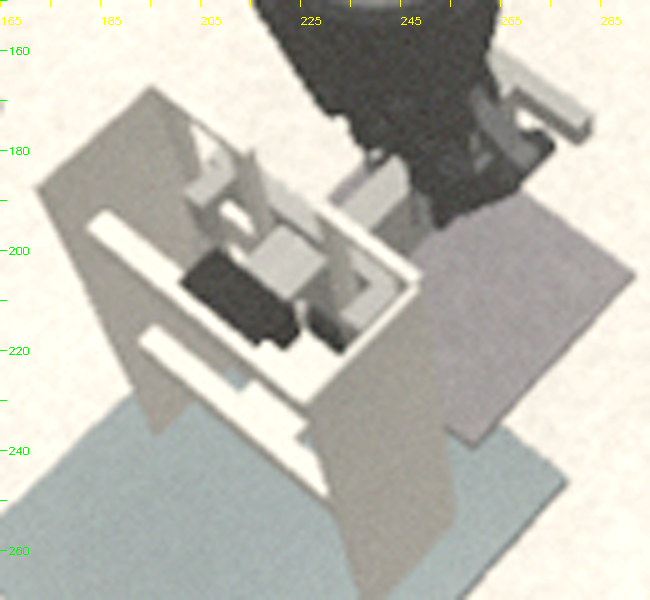

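Both claws are through the slots and hooked behind the uprights, near (205,187) and (240,212). Pressing down now.

```bash
python3 -m inch '[[[0.5,0,4,0,0,0],[0,0,4,0,0,0],[0,0,0,0,0,0],[0,0,0,0,0,0]]]'
python3 -m inch '[[[0,0,3,0,0,0],[0,0,3,0,0,0],[0,0,0,0,0,0],[0,0,0,0,0,0]]]'
python3 -m inch '[[[0,0,2,0,0,0],[0,0,2,0,0,0],[0,0,0,0,0,0],[0,0,0,0,0,0]]]'
```

```text
clock: 12.3
eef_pos: [588.1, -65.2, 146.3]
tool_rot: [0.264, -3.127, -0.0]
ft_force: [-4.8, -1.4, -3.1]
gripper_width: 0.167
clock: 12.8
eef_pos: [588.1, -65.2, 142.3]
tool_rot: [0.264, -3.128, 0.001]
ft_force: [-8.0, -1.2, 3.2]
gripper_width: 0.169
clock: 13.3
eef_pos: [588.1, -65.2, 138.9]
tool_rot: [0.264, -3.128, 0.001]
ft_force: [-9.0, -1.1, 4.7]
gripper_width: 0.167
```

```bash
python3 -m inch '[[[0,0,2,0,0,0],[0,0,1,0,0,0],[0,0,0,0,0,0],[0,0,0,0,0,0]]]'
python3 -m inch '[[[0,0,2,0,0,0],[0,0,2,0,0,0],[0,0,0,0,0,0],[0,0,0,0,0,0]]]'
```

```text
clock: 13.8
eef_pos: [588.1, -65.2, 136.3]
tool_rot: [0.264, -3.128, 0.001]
ft_force: [-9.9, -0.4, 7.1]
gripper_width: 0.167
clock: 14.3
eef_pos: [588.1, -65.2, 135.4]
tool_rot: [0.265, -3.13, 0.002]
ft_force: [-14.8, -0.0, 15.8]
gripper_width: 0.167
```

```bash
python3 -m inch '[[[0,0,2,0,0,0],[0,0,2,0,0,0],[0,0,0,0,0,0],[0,0,0,0,0,0]]]'
python3 -m inch '[[[0,0,2,0,0,0],[0,0,2,0,0,0],[0,0,0,0,0,0],[0,0,0,0,0,0]]]'
python3 - <<'E'
from h import *
look("w5");np.save("pics/scene5.npy",vision.grab_frame("scene"))
cv2.imwrite("pics/m5.png",panel("scene5",165,150,130,120,5))
E
```

```text
clock: 14.8
eef_pos: [588.1, -65.2, 134.9]
tool_rot: [-0.264, 3.129, -0.003]
ft_force: [-20.4, 0.5, 27.2]
gripper_width: 0.167
clock: 15.3
eef_pos: [588.0, -65.3, 134.5]
tool_rot: [-0.264, 3.128, -0.004]
ft_force: [-27.6, 1.5, 39.6]
gripper_width: 0.165
15.3 [588.  -65.3 134.5] [[-0.986, -0.168, 0.003], [-0.168, 0.986, -0.002], [-0.003, -0.003, -1.0]] [-27.6   1.5  39.6] 0.16541932716270327
```

View pics/m5.png

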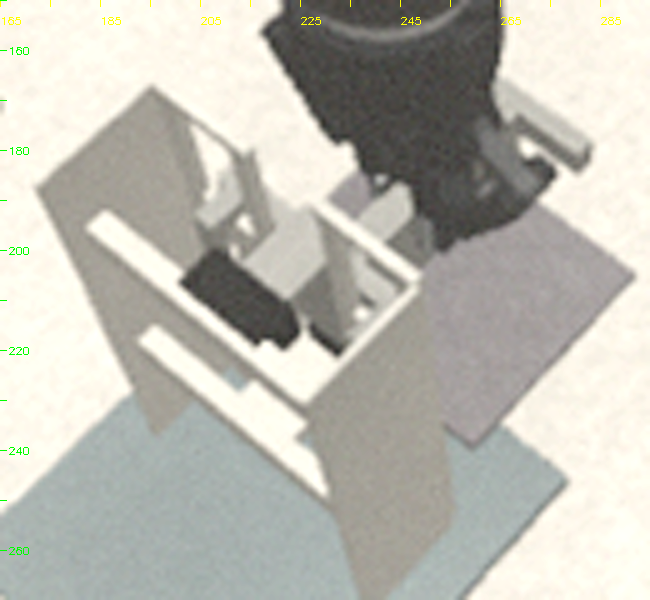

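The latch block now extends forward over the beam at about (230,193), and the vertical force rises against a firm stop. I'll relieve the load, release and lift.

```bash
python3 -m inch '[[[2,0,-4,0,0,0],[0,0,-4,0,0,0],[0,0,0,0,0,0],[0,0,0,0,0,0]]]'
python3 -m inch '[[[0,0,0,0,0,0],[0,0,0,0,0,0],[0,0,0,0,0,0],[0,0,0,0,0,0],[0,0,0,0,0,0],[0,0,0,0,0,0]]]' 0
python3 -m inch '[[[0,0,-10,0,0,0],[0,0,-30,0,0,0],[0,0,-50,0,0,0],[0,0,-50,0,0,0],[50,0,0,0,0,0],[50,0,0,0,0,0],[0,0,0,0,0,0],[0,0,0,0,0,0]]]'
python3 - <<'E'
from h import *
look("w6");
for n in("top","scene"):np.save(f"pics/{n}6.npy",vision.grab_frame(n))
cv2.imwrite("pics/m6.png",np.hstack([panel("w6",180,220,200,200,2),panel("scene6",175,150,100,100,4)]))
E
```

```text
clock: 15.9
eef_pos: [588.0, -65.3, 135.2]
tool_rot: [-0.265, 3.127, -0.001]
ft_force: [-10.3, -0.0, 12.6]
gripper_width: 0.166
clock: 16.65
eef_pos: [587.6, -65.3, 130.1]
tool_rot: [0.265, -3.13, -0.0]
ft_force: [-0.2, -0.2, 0.0]
gripper_width: 0.998
clock: 17.65
eef_pos: [489.6, -82.3, 271.2]
tool_rot: [-0.265, 3.128, -0.001]
ft_force: [-0.2, -1.1, -0.2]
gripper_width: 1.001
17.65 [489.6 -82.3 271.2] [[-0.986, -0.168, 0.002], [-0.168, 0.986, -0.0], [-0.002, -0.001, -1.0]] [-0.2 -1.1 -0.2] 1.0008010308785427
```

View pics/m6.png

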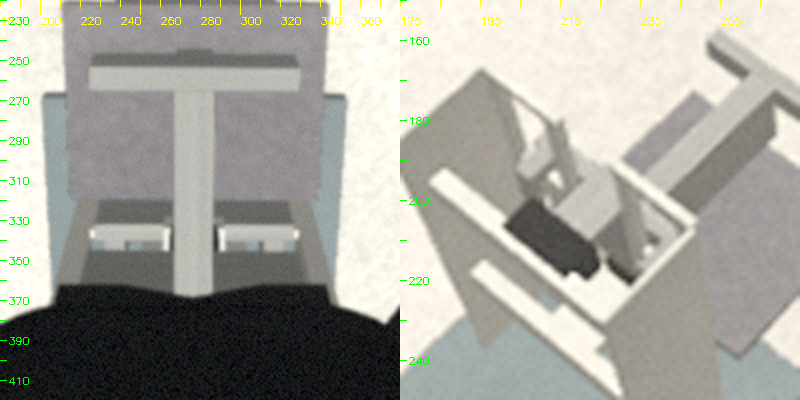

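The released bracket hangs level and central: arm at columns 266–285, bar at 222–325. I'll check numerically that it hasn't risen since it was pressed home.

```bash
python3 - <<'E'
from h import *
g=lambda n:cv2.cvtColor(np.load(f"pics/{n}.npy"),cv2.COLOR_RGB2GRAY).astype(np.float32)
a,b,c=g("scene4"),g("scene5"),g("scene6")
for y,x in((178,200),(198,232)):
    for p,n in((a,"s4-s6"),(b,"s5-s6")):print(n,np.abs(p[y:y+25,x:x+16]-c[y:y+25,x:x+16]).mean().round(1))
load("w6")
# bar & arm: edges of cross bar near face top vs model at home
s=np.load("s.npy");p=[*(np.array([647,-54])),.168,101]
print(proj("w6",W(p,[[-111,-8,46],[-111,8,46],[-10,-50,0],[-10,50,0]])).round(0))
E
```

```text
s4-s6 11.5
s5-s6 4.3
s4-s6 7.7
s5-s6 4.0
[[268. 269.]
 [289. 270.]
 [225. 346.]
 [331. 346.]]
```

```bash
python3 - <<'E'
from h import *
g=lambda n:cv2.GaussianBlur(cv2.cvtColor(np.load(f"pics/{n}.npy"),cv2.COLOR_RGB2GRAY),(3,3),0)
c=g("scene6")
def m(n,y,x,h,w):
    t=g(n)[y:y+h,x:x+w];r=cv2.matchTemplate(c[y-8:y+h+8,x-8:x+w+8],t,cv2.TM_CCOEFF_NORMED);i=np.unravel_index(r.argmax(),r.shape);return (int(i[1])-8,int(i[0])-8,round(float(r.max()),3))
for n in("scene4","scene5"):print(n,"bar end",m(n,168,268,20,18),"stand noise",np.abs(g(n)[215:250,240:252].astype(float)-c[215:250,240:252]).mean().round(1), "px moved per 16.9mm (s4 to s5 ref)")
E
```

```text
scene4 bar end (-6, 1, 0.733) stand noise 2.6 px moved per 16.9mm (s4 to s5 ref)
scene5 bar end (-7, -5, 0.761) stand noise 2.9 px moved per 16.9mm (s4 to s5 ref)
```

```bash
python3 - <<'E'
from h import *
for n in("scene4","scene5","scene6"):
    f=np.load(f"pics/{n}.npy").mean(2);print(n);print(f[168:192,272:280].mean(1).round(0).astype(int).tolist());print(f[150:200,276:290].mean(1)[15:40].round(0).astype(int).tolist());print("claw",f[180:206,203:209].mean(1).round(0).astype(int).tolist())
E
```

```text
scene4
[138, 133, 125, 115, 106, 99, 103, 97, 88, 94, 99, 104, 113, 126, 140, 152, 161, 164, 163, 162, 164, 163, 156, 146]
[164, 164, 163, 159, 155, 153, 150, 146, 140, 132, 123, 121, 130, 146, 160, 164, 163, 164, 163, 164, 164, 164, 163, 163, 163]
claw [140, 132, 120, 120, 120, 120, 128, 131, 130, 119, 103, 89, 84, 83, 87, 87, 92, 94, 98, 95, 81, 72, 62, 57, 51, 50]
scene5
[164, 162, 159, 155, 149, 141, 135, 128, 117, 109, 102, 103, 101, 93, 89, 95, 99, 107, 123, 130, 140, 153, 155, 146]
[165, 164, 164, 163, 163, 163, 165, 164, 161, 158, 154, 150, 148, 143, 135, 128, 123, 129, 141, 153, 160, 165, 164, 164, 162]
claw [147, 145, 140, 136, 131, 126, 122, 122, 127, 125, 117, 121, 126, 124, 112, 98, 91, 91, 92, 89, 81, 73, 64, 56, 51, 49]
scene6
[160, 158, 152, 148, 142, 137, 130, 122, 113, 104, 98, 101, 111, 123, 136, 149, 159, 160, 160, 159, 160, 160, 153, 144]
[162, 161, 160, 160, 160, 159, 161, 160, 157, 153, 149, 146, 142, 136, 130, 122, 121, 131, 144, 158, 161, 161, 160, 160, 159]
claw [143, 142, 136, 134, 128, 121, 119, 119, 120, 118, 118, 122, 121, 113, 97, 89, 89, 89, 91, 89, 81, 72, 64, 55, 52, 51]
```

```bash
python3 -c "
from rig import order,status
print(order.job_done(),status.sense()['clock'])"
```

```text
the job is handed in; nothing more can be done
the job is handed in; nothing more can be done
```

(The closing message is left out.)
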